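# Free the record clamp of unknown thread and hold it up

## Robot

A 7-joint arm with a two-finger parallel gripper is mounted at the origin on the work surface. World frame = base frame: x ahead of the robot, y to its left, z up, the work surface at z = 0. Lengths are in m, angles in rad, forces in N, time in s.
With the tool pointing down it reaches from about 0.425 to 0.925 m from the base axis. Payload 6.8 kg.
Tool frame: the origin (TCP) lies midway between the tips of the shut fingers; the grasp point (between the pads) lies 19 mm behind it; z points along the fingers, x is the direction in which the jaws open and shut, and the axes are right-handed (so a half turn about z gives the same grasp; the last joint's range is limited). The gripper opens to 85 mm and grips with 20 to 120 N. Pads are 22 mm wide; open, the fingers measure 114 mm over their backs; the gripper's body (76 mm by 85 mm) begins 54 mm behind the grasp point. The pads swing forward as they close: fully open they stand 13 mm farther back than shut.
Start: joints at [1.141, 0.477, 0.022, 1.555, -0.011, 1.109, -0.083], TCP at [0.213, -0.64, 0.231] pointing down, gripper open.
Joint ranges: [-2.96, 2.96], [-0.34, 2.1], [-1.41, 1.46], [0.24, 2.44], [-1.37, 4.51], [0.17, 1.92], [-2.96, 2.96]. Speed limits (rad/s): [2.39, 2.39, 3.14, 3.14, 3.14, 3.14, 3.14].

## Interface

Orientations are given as a rotation vector (axis times angle).
In Python, from bench import r gives the robot as it stands. The module is installed in compiled form; this text tells all that it offers.
- The arm moves only by the shell command python3 -m pendant 'ROWS' [OPENING] [FORCE]. ROWS is text: rows parted by semicolons, each of 4 numbers parted by spaces: the shift along the tool's x, y, z in cm, then the turn about the tool's z in degrees. A call has 1 to 8 rows; each row shifts and turns the pose as measured when the row begins, along the tool's axes as they then stand; what a row does not reach is not made up. A row lasts 1/12 s, in which the tool goes at most 41.7 mm and 7.16 degrees, less where a joint would pass 70% of its speed; a pose out of reach is approached as far as the arm can. A call with a gripper value outside its range is refused whole. OPENING is the closure in counts, from 0 (fully open) to 255 (shut), set as the call begins (- or left out, the last holds). The fingers move at their own pace and stop on an object; FORCE is the grip in N (left out, the last holds). Time passes only in rows, so rows that do not move let the fingers close. It gives the time, the measured TCP pose, the force and the opening at its end, in the units of the state.
- r.get_obs(): the state, without advancing time (a new reading comes with each control period).
- r.grab_frame(name): name is "side" or "top"; returns a dict with "color" (420x560x3 uint8, red, green, blue), "fx", "fy", "cx", "cy" (pixels), "R" (3x3) and "t" (3): a world point X has camera coordinates R X + t. Camera axes: x right, y down, z forward; pixel columns grow to the right and rows downward; lengths in m; the calibration is good to about 2 mm. A picture is of the moment at which its call begins. There is no depth.
- r.hand_in(): hands the job in, once; it reports no verdict.
The state is a dict: "clock": time; "joints": joint angles; "qvel": joint speeds; "tau": joint torques, N m; "tcp_pos": TCP position; "orientation": TCP orientation; "contact_force": force on the tool from outside, world axes, zero at the start; "moment": the same for the moment, N m; "grip_width": finger opening in m.
Only numpy, scipy, OpenCV 4.12 (cv2) and the standard library are available. Lean on these libraries where they do the work, as an engineer would, in place of code of your own. Each camera call takes 0.05 s, during which the arm holds its last target.

## Task

The chrome record clamp is locked on the turntable's spindle, and nobody remembers which way its quarter-turn thread runs: grip it, try loosening it one way and then, if it only meets its stop, the other, until it comes free, without pulling it off by force. Lift it straight up and finish still holding it, upright and still, about a hand's breadth (100 mm) above the middle of the record. Leave the tonearm and everything else lying about where they are.

Things in the scene. Friction and masses are not known exactly. Their poses are not given: they have to be found in the camera images.
- clamp: Chrome record clamp, 0.2 to 0.4 kg, round, 52 mm tall, upright on the record. Knurled grip: cylinder of 54 mm diameter, 24 to 52 mm above its underside; below it a skirt of 48 mm diameter. Grip the knurled part across its diameter, at any yaw. Origin: centre of its underside; z up; x along the thin dark rib (44 mm long, 3 mm high) across its top, within 3 degrees of the turntable's x at the start.
- clamp_grip (a point): Centre of the clamp's knurled grip, 38 mm above its underside. Inner lugs lock under the fixed spindle's (quarter-turn thread): one way it meets a hard stop after 5 to 20 degrees; the other (loosening) way it turns easily and lifts off from 55 degrees on (75 is safe; far stop near 100). Which way differs each start and cannot be seen. Locked, it rises only 2 mm. Do not pull up while turning.
- turntable: Turntable, fixed, platter and spindle locked. Origin: on the cabinet top below the spindle axis; z up, front to -x. Walnut plinth x -170 to 170 mm, y -250 to 165 mm, top 50 mm up; black record of 302 mm diameter on the axis, top 74 mm up. Tonearm on its rest along y = -205 mm, x -115 to 160 mm, up to 127 mm above the cabinet top.
- spindle_axis (a point): Point on the spindle axis at the record's top surface (74 mm above the cabinet top), where the clamp's origin is at the start. The spindle's boss stands 22 mm above it, hidden in the clamp.
- tonearm (a joint): Swing of the tonearm about its pillar, rad, 0 on its rest, growing anticlockwise seen from above. Leave it.
- adapter: Bystander: grey plastic single adapter, ring of 38 mm diameter, 10 mm high, on the plinth's corner (-x, +y). Origin: centre of underside.
- pot: Bystander: blue silicone stylus cleaner pot with clipped-on lid, 43 mm diameter, 30 mm high, on the plinth's corner (+x, +y). Origin: centre of underside.
- brush: Bystander: record brush, 130 x 35 x 30 mm, lying in the walnut tray to the left. Origin: centre of underside.
- stylus_box: Bystander: clear plastic stylus box, 50 x 50 x 22 mm, in the walnut tray. Origin: centre of underside.
- ashtray: Bystander: round glass ashtray, 120 mm diameter, 32 mm high, to the right. Origin: centre of underside.
- mug: Bystander: white mug, 80 mm diameter, 90 mm high, to the right. Origin: centre of underside.
There are look-alikes about, which are no part of the job. Of the things like the clamp, leave any that is pink; of the rest the larger one is meant.

How it is judged:
On the way:
1. the clamp, still down on the record, has been turned more than 43 degrees from its locked position (angle between the x axis of clamp and the x axis of turntable, either way round above 0.75 rad and z of clamp in the frame of turntable below 0.08 m and angle between clamp's own z axis and vertical below 0.15 rad), for 0.1 s.
At the end, for the whole second after the job is handed in: The clamp is held in the fingers (over 1 N) and carried by nothing else, its underside 60 to 180 mm above the record, within 60 mm of the spindle axis, upright within 17 degrees and still (under 30 mm/s) (z of clamp in the frame of spindle_axis between 0.06 and 0.18 m and horizontal distance between clamp and spindle_axis below 0.06 m and angle between clamp's own z axis and vertical below 0.3 rad and linear speed of clamp below 0.03 m/s and contact force between clamp and the fingers above 1 N and contact force between clamp and turntable below 0.1 N); the arm keeps its last pose, push and grip.
It fails at once if the tonearm was swung more than 3 degrees from its rest (value of joint tonearm above 0.052 rad or value of joint tonearm below -0.052 rad).
It fails at once if the clamp was pulled up more than 10 mm while still locked (z of clamp in the frame of turntable between 0.084 and 0.097 m and horizontal distance between clamp and spindle_axis below 0.01 m and angle between the x axis of clamp and the x axis of turntable, either way round below 0.6 rad).
It fails at once if a bystander was moved more than 15 mm (distance of any of adapter, pot, brush, stylus_box, ashtray, mug from where it was at the start of the episode above 0.015 m).
It also fails if it takes over 38 s, if anything falls off the work surface, if the arm or the gripper's body presses on something with over 40 N, if the wrist force passes 120 N, or if a joint passes its speed limit or range.

## Working session

There is one attempt and no reset: what is moved stays moved. The work goes in short steps, Python scripts to look and compute and a shell command to move; the robot and the scene stay as the last step left them, time stands still between calls to the robot, and variables do not carry over. Pictures are saved under pics/ and viewed, and the job is handed in when it is done.

```bash
mkdir -p pics
python3 - <<'E'
from bench import r
import cv2
print(r.get_obs())
for n in("side","top"):
    f=r.grab_frame(n); cv2.imwrite(f"pics/{n}0.png",f["color"][:,:,::-1]); print(n,f["fx"],f["fy"],f["cx"],f["cy"],f["R"],f["t"])
E
```

```text
{'clock': 0.0, 'joints': array([ 1.14088858,  0.47776635,  0.02234466,  1.55644923, -0.01150715,
        1.10931872, -0.08308605]), 'qvel': array([-0.0001798 ,  0.00017121,  0.00014974, -0.00013573,  0.00040481,
       -0.00053983, -0.00168307]), 'tau': array([ 7.39846146e-04, -5.96453047e+01,  1.60787232e+00, -2.81203526e+01,
        1.23834264e-02,  9.31803079e-03,  4.00216948e-06]), 'tcp_pos': array([ 0.21328652, -0.63978875,  0.23034939]), 'orientation': array([-2.54789743e+00,  1.83625564e+00,  2.42351825e-03]), 'contact_force': array([-0.65998737, -0.28796345,  0.66464358]), 'moment': array([ 0.03220728, -0.01043531,  0.01563206]), 'grip_width': 0.08542461539527617}
side 434.5918537498331 434.5918537498331 281.661344266088 210.54044321380056 [[-0.95656163 -0.29152688  0.0013852 ]
 [-0.17857336  0.58216814 -0.79321612]
 [ 0.2304374  -0.75900747 -0.60893864]] [0.53889973 0.13952927 1.21567521]
top 422.11654352208257 422.11654352208257 282.5702389211774 212.55375873813773 [[-0.01081357 -0.9997701  -0.01851532]
 [-0.98232047  0.01408201 -0.18667668]
 [ 0.1868945   0.01616934 -0.98224691]] [0.06960113 0.57712971 1.28947158]
```

View pics/side0.png

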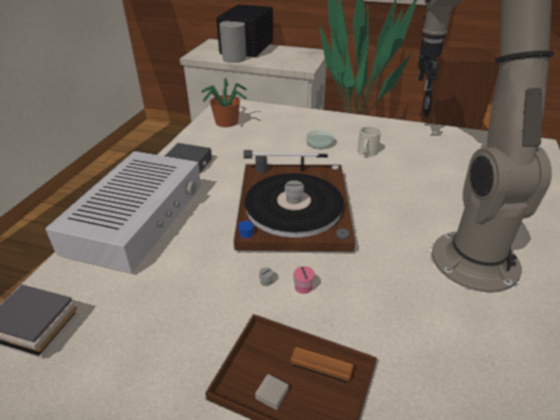

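View pics/top0.png

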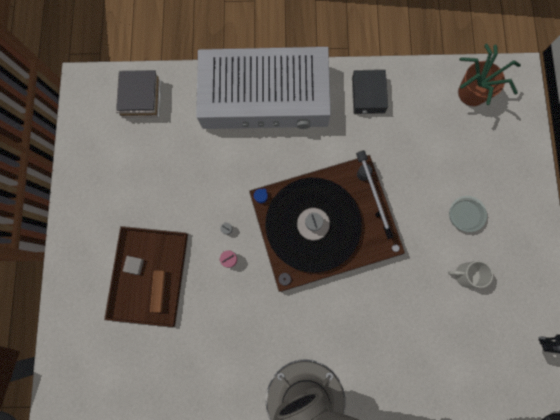

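The clamp stands at the record's centre, at top pixel (313,222) and side pixel (294,190). The look-alikes are a pink one at top (228,260) and a small grey one at (227,229). Next I'll zoom in and triangulate.

Run:
```python
import cv2
a=cv2.imread('pics/top0.png')[192:252,275:355]; b=cv2.imread('pics/side0.png')[165:225,254:334]
cv2.imwrite('pics/z0.png',cv2.hconcat([cv2.resize(a,None,fx=5,fy=5,interpolation=2),cv2.resize(b,None,fx=5,fy=5,interpolation=2)]))
```

```text
(no output)
```

View pics/z0.png

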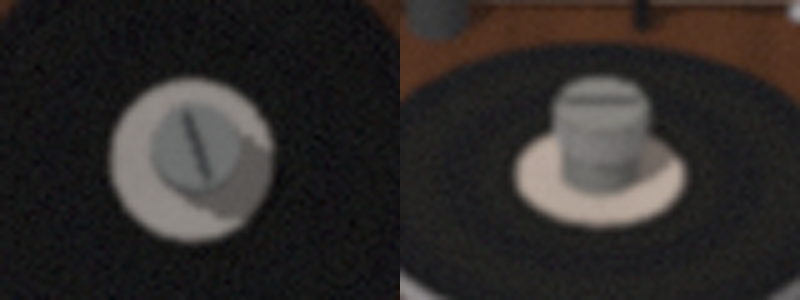

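```bash
cat > h.py <<'E'
import numpy as np
from scipy.spatial.transform import Rotation as Ro
def ray(f,u,v,z):
    R=np.array(f["R"]);t=np.array(f["t"]);c=-R.T@t
    d=R.T@np.array([(u-f["cx"])/f["fx"],(v-f["cy"])/f["fy"],1]); return c+d*(z-c[2])/d[2]
def proj(f,X):
    p=np.array(f["R"])@X+f["t"]; return f["fx"]*p[0]/p[2]+f["cx"],f["fy"]*p[1]/p[2]+f["cy"]
def todelta(o,target,yawrib=None):
    T=Ro.from_rotvec(o["orientation"]); return T.inv().apply(np.array(target)-o["tcp_pos"])*100
E
python3 - <<'E'
from h import *
from bench import r
T=r.grab_frame("top");S=r.grab_frame("side")
print(ray(T,314.1,221.1,.127),ray(T,313.4,224,.074),ray(S,294,185.2,.127),ray(S,294,200.6,.074))
a=ray(T,275+186/5,192+112/5,.129);b=ray(T,275+207/5,192+178/5,.129);print(a,b,np.degrees(np.arctan2(*(a-b)[1::-1])))
o=r.get_obs();M=Ro.from_rotvec(o["orientation"]).as_matrix();print(M,np.degrees(np.arctan2(M[1,0],M[0,0])))
E
```

```text
[ 0.53684622 -0.0330162   0.127     ] [ 0.53662842 -0.03373409  0.074     ] [ 0.53493948 -0.03128322  0.127     ] [ 0.53272799 -0.02705998  0.074     ]
[ 0.55696612 -0.02770986  0.129     ] [ 0.51676538 -0.03926127  0.129     ] 16.031645172754263
[[ 3.16308896e-01 -9.48656169e-01 -3.93856756e-04]
 [-9.48655660e-01 -3.16309135e-01  9.85142074e-04]
 [-1.05914160e-03  6.20252390e-05 -9.99999437e-01]] -71.56014054399174
```

Run:
```python
from h import *
from bench import r
print(todelta(r.get_obs(),[.536,-.0325,.23]))
```

```text
[-47.43007507 -49.81949368   0.11833437]
```

```bash
python3 -m pendant '-2.8 -2.9 0 0;-2.8 -2.9 0 0;-2.8 -2.9 0 0;-2.8 -2.9 0 0;-2.8 -2.9 0 0;-2.8 -2.9 0 0;-2.8 -2.9 0 0;-2.8 -2.9 0 0' 0 80
python3 - <<'E'
from h import *
from bench import r
print(todelta(r.get_obs(),[.536,-.0325,.23]))
E
```

```text
clock: 0.87
tcp_pos: [0.36, -0.3531, 0.227]
orientation: [2.527, -1.857, -0.005]
contact_force: [1.2, -0.9, 0.3]
grip_width: 0.0856
[-25.34195168 -26.36668666  -0.5008898 ]
```

```bash
python3 -m pendant '-2.7 -2.8 0 -2;-2.8 -2.8 0 0;-2.8 -2.8 -0.3 0;-2.8 -2.8 0 0;-2.8 -2.8 0 0;-2.8 -2.8 0 0;-2.7 -2.8 0 0;-2.7 -2.8 -0.2 0'
python3 - <<'E'
from h import *
from bench import r
print(todelta(r.get_obs(),[.536,-.0325,.23]))
E
python3 -m pendant '0 0 0 -7;0 0 0 -7;0 0 0 -7;0 0 0 -7;0 0 0 -7;0 0 0 -7;0 0 0 -7;0 0 0 -7'
python3 - <<'E'
from h import *
from bench import r
o=r.get_obs()
print(todelta(o,[.536,-.0325,.23]),Ro.from_rotvec(o["orientation"]).as_matrix(),o["joints"])
E
```

```text
clock: 1.53
tcp_pos: [0.5021, -0.0556, 0.2313]
orientation: [2.559, -1.811, -0.0]
contact_force: [1.2, -0.0, -0.2]
grip_width: 0.0852
[-1.04954797 -3.9655801   0.10243706]
clock: 2.2
tcp_pos: [0.5059, -0.0403, 0.2317]
orientation: [3.121, -0.359, -0.002]
contact_force: [-0.9, -0.0, -0.5]
grip_width: 0.0853
[ 2.75919898 -1.43886412  0.1633557 ] [[ 9.73935156e-01 -2.26823471e-01 -1.19405355e-03]
 [-2.26823940e-01 -9.73935741e-01 -2.71327324e-04]
 [-1.10138802e-03  5.35095149e-04 -9.99999250e-01]] [ 0.39031988  0.24215405 -0.50260408  1.92124058  0.13678184  1.01263369
 -0.40161117]
```

```bash
python3 -m pendant '1.4 -0.7 0 0;1.3 -0.7 0 0;0 0 0 0;0 0 0 0'
python3 - <<'E'
from h import *
from bench import r
import cv2
o=r.get_obs()
print(todelta(o,[.536,-.0325,.23]),o["joints"])
T=r.grab_frame("top");S=r.grab_frame("side")
a=T["color"][152:272,235:395,::-1]; b=S["color"][125:245,214:374,::-1]
cv2.imwrite('pics/z1.png',cv2.hconcat([cv2.resize(a,(400,300),interpolation=2),cv2.resize(b,(400,300),interpolation=2)]))
E
```

```text
clock: 2.53
tcp_pos: [0.5349, -0.0333, 0.2311]
orientation: [3.121, -0.348, -0.005]
contact_force: [-0.4, 0.4, -0.3]
grip_width: 0.0854
[ 0.08458588 -0.1055437   0.10709254] [ 0.36139699  0.29283098 -0.49934819  1.85896626  0.1622807   1.03286331
 -0.42629472]
```

View pics/z1.png

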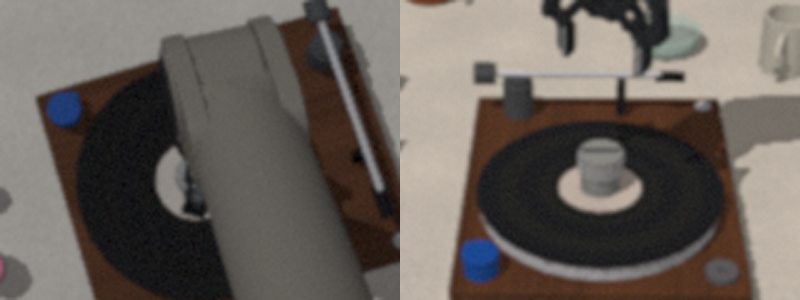

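```bash
python3 -m pendant '0.1 -0.1 2.5 0;0 0 2.5 0;0 0 2.5 0;0 0 2.5 0;0 0 2 0;0 0 1 0;0 0 0.5 0;0 0 0 0'
python3 - <<'E'
from h import *
from bench import r
import cv2
o=r.get_obs()
print(todelta(o,[.536,-.0325,.09]),o["joints"],o["contact_force"])
S=r.grab_frame("side")
b=S["color"][125:245,214:374,::-1]
cv2.imwrite('pics/z2.png',cv2.resize(b,(800,600),interpolation=2))
E
```

```text
clock: 3.3
tcp_pos: [0.5336, -0.0354, 0.0939]
orientation: [3.118, -0.353, 0.003]
contact_force: [-0.6, -0.5, 0.9]
grip_width: 0.0855
[ 0.16592726 -0.33578078  0.39174472] [ 0.30367048  0.46385841 -0.4447407   1.98455093  0.29173683  0.75349147
 -0.54045939] [-0.5823117  -0.5167312   0.86788542]
```

View pics/z2.png

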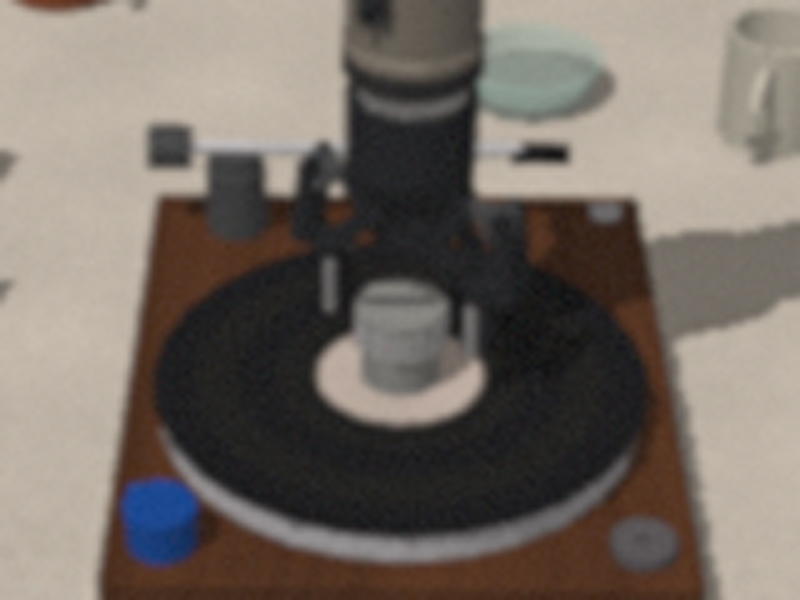

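The pads straddle the clamp at crop (330,285) and (470,330). A small correction is due before I close.

```bash
python3 -m pendant '0.2 -0.3 0.4 0;0 0 0 0;0 0 0 0'
python3 - <<'E'
from h import *
from bench import r
o=r.get_obs()
print(todelta(o,[.536,-.0325,.09]))
E
```

```text
clock: 3.6
tcp_pos: [0.5391, -0.0327, 0.0933]
orientation: [3.118, -0.354, 0.012]
contact_force: [0.1, 0.5, 0.5]
grip_width: 0.0854
[-0.3107979   0.04461525  0.33167296]
```

```bash
python3 -m pendant '-0.2 0 0.3 0;0 0 0 0;0 0 0 0;0 0 0 0;0 0 0 0;0 0 0 0;0 0 0 0;0 0 0 0' 255 80
python3 - <<'E'
from h import *
from bench import r
import cv2
o=r.get_obs()
print(todelta(o,[.536,-.0325,.09]),o["contact_force"],o["moment"],o["grip_width"],o["joints"])
S=r.grab_frame("side")
b=S["color"][125:245,214:374,::-1]
cv2.imwrite('pics/z3.png',cv2.resize(b,(800,600),interpolation=2))
E
```

```text
clock: 4.27
tcp_pos: [0.5383, -0.032, 0.0924]
orientation: [3.118, -0.354, 0.018]
contact_force: [0.8, 0.0, 0.6]
grip_width: 0.0526
[-0.21962493  0.09769763  0.23905146] [0.81794976 0.00948702 0.55712292] [ 0.07295451  0.11680948 -0.00520657] 0.052599958469280124 [ 0.29442968  0.46760422 -0.44212503  1.98262791  0.29864685  0.7425875
 -0.55268576]
```

View pics/z3.png

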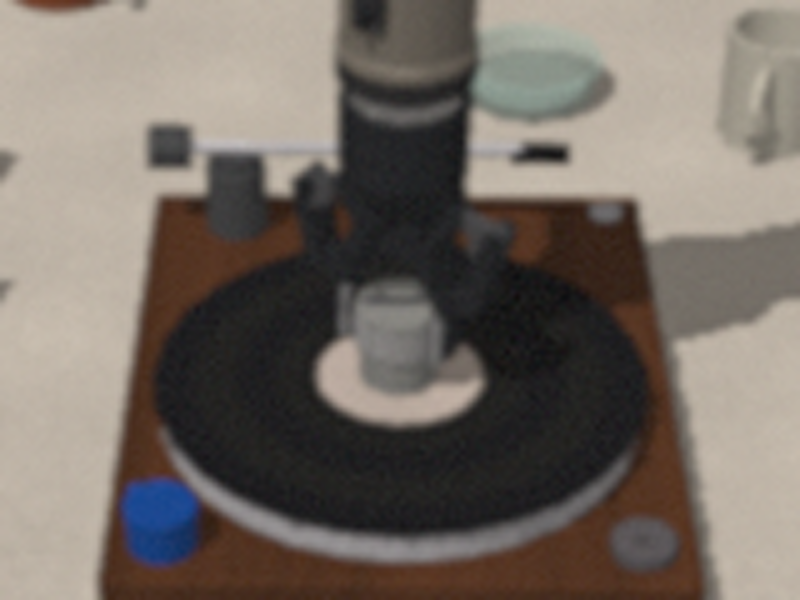

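The grip is on at a width of 52.6 mm. First trial turn.

```bash
cat > st.py <<'E'
from h import *
from bench import r
o=r.get_obs();M=Ro.from_rotvec(o["orientation"]).as_matrix()
print("yaw",np.degrees(np.arctan2(M[1,0],M[0,0])),"tilt",np.degrees(np.arccos(-M[2,2])),"M",o["moment"],"F",o["contact_force"],"j7",o["joints"][6],"w",o["grip_width"],"d",todelta(o,[.536,-.0325,.09]))
E
python3 st.py; python3 -m pendant '0 0 0 3;0 0 0 3;0 0 0 3'; python3 st.py;python3 -m pendant '0 0 0 3;0 0 0 3;0 0 0 3';python3 st.py
```

```text
yaw -12.974780132397674 tilt 0.6989864740491515 M [0.09762814 0.0824155  0.06082452] F [0.68778035 0.67333192 0.01653759] j7 -0.5526758728598001 w 0.05216029082297282 d [-0.22034743  0.0924851   0.23838359]
clock: 4.57
tcp_pos: [0.5379, -0.0331, 0.0924]
orientation: [3.078, -0.606, 0.017]
contact_force: [-0.8, -0.6, 1.1]
grip_width: 0.0521
yaw -22.275257786556384 tilt 0.6658191488727083 M [-0.16075674  0.24415774 -0.021534  ] F [-0.80804206 -0.57894665  1.10400755] j7 -0.6916399420615779 w 0.05206665641078168 d [-0.20186671  0.0113594   0.23582897]
clock: 4.82
tcp_pos: [0.5373, -0.0343, 0.0924]
orientation: [3.017, -0.859, 0.016]
contact_force: [-0.4, -0.2, 1.2]
grip_width: 0.0522
yaw -31.778578300828777 tilt 0.6466419632206347 M [-0.08787631  0.22646309  0.03986667] F [-0.37880355 -0.22237266  1.15150357] j7 -0.8337326002599142 w 0.05216012823400464 d [-0.20742617 -0.08610928  0.23646915]
```

```bash
python3 -m pendant '0 0 0 3;0 0 0 3;0 0 0 3;0 0 0 3'; python3 st.py;python3 -m pendant '0 0 0 3;0 0 0 3;0 0 0 3;0 0 0 3';python3 st.py
python3 - <<'E'
from bench import r
import cv2
S=r.grab_frame("side")
b=S["color"][155:215,254:334,::-1]
cv2.imwrite('pics/z4.png',cv2.resize(b,(800,600),interpolation=2))
E
```

```text
clock: 5.15
tcp_pos: [0.5365, -0.0346, 0.0924]
orientation: [2.904, -1.185, 0.015]
contact_force: [-0.2, 0.1, -0.7]
grip_width: 0.0523
yaw -44.39705319912115 tilt 0.5995350123454719 M [0.00178498 0.0917181  0.08603764] F [-0.17019228  0.11911442 -0.67250604] j7 -1.0233579112976667 w 0.052276979248577486 d [-0.18724048 -0.11237634  0.23528915]
clock: 5.48
tcp_pos: [0.5363, -0.0346, 0.0924]
orientation: [2.757, -1.496, 0.015]
contact_force: [-0.2, 1.0, 0.9]
grip_width: 0.0524
yaw -56.97934399201482 tilt 0.5862220469692029 M [0.10491181 0.08926818 0.05599742] F [-0.22093982  0.98437787  0.86562528] j7 -1.2128768051478154 w 0.052372333450310934 d [-0.19367473 -0.09244918  0.23390442]
```

View pics/z4.png

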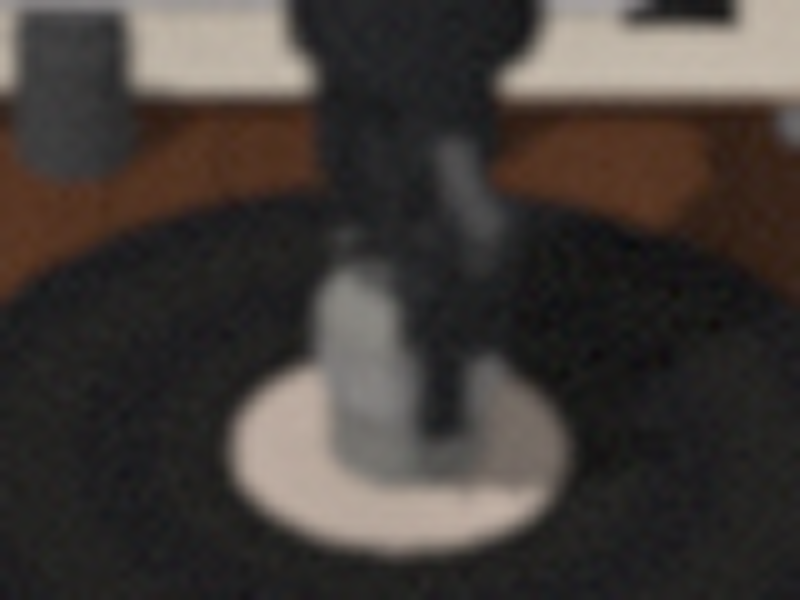

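Turned 44° with almost no moment, so this looks like the loosening way. Continuing to about 78°.

```bash
python3 -m pendant '0 0 0 3;0 0 0 3;0 0 0 3;0 0 0 3;0 0 0 3'; python3 st.py;python3 -m pendant '0 0 0 3;0 0 0 3;0 0 0 3;0 0 0 3;0 0 0 3;0 0 0 3;0 0 0 0';python3 st.py
python3 - <<'E'
from bench import r
import cv2
S=r.grab_frame("side");T=r.grab_frame("top")
b=S["color"][155:215,254:334,::-1];a=T["color"][192:252,275:355,::-1]
cv2.imwrite('pics/z5.png',cv2.hconcat([cv2.resize(a,(400,300),interpolation=2),cv2.resize(b,(400,300),interpolation=2)]))
E
```

```text
clock: 5.95
tcp_pos: [0.5364, -0.0349, 0.0924]
orientation: [2.533, -1.853, 0.016]
contact_force: [-0.2, -0.1, 0.1]
grip_width: 0.0523
yaw -72.37223792560236 tilt 0.6125174292986114 M [0.07177103 0.02674276 0.00746699] F [-0.22128793 -0.10149607  0.08975195] j7 -1.4444952054898708 w 0.05232028533306993 d [-0.23762538 -0.03605879  0.23909093]
clock: 6.53
tcp_pos: [0.5365, -0.0356, 0.0925]
orientation: [2.204, -2.235, 0.018]
contact_force: [0.8, 0.2, -0.1]
grip_width: 0.0526
yaw -90.81114087920504 tilt 0.6710211346167041 M [0.14975846 0.12432593 0.01356113] F [ 0.7545034   0.18457214 -0.10275688] j7 -1.7212975458460598 w 0.05261281038072892 d [-0.30674278  0.05694709  0.24298133]
```

View pics/z5.png

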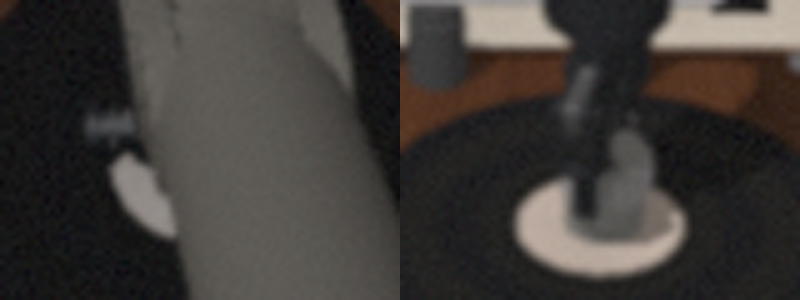

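Tool turned 78° with no stop. I'll try a gentle lift, watching the force.

```bash
python3 -m pendant '0 0 -0.3 0;0 0 -0.3 0;0 0 0 0'; python3 st.py
python3 - <<'E'
from bench import r
import cv2
S=r.grab_frame("side")
b=S["color"][155:215,254:334,::-1]
cv2.imwrite('pics/z6.png',cv2.resize(b,(800,600),interpolation=2))
E
```

```text
clock: 6.88
tcp_pos: [0.5361, -0.0351, 0.0982]
orientation: [2.212, -2.226, 0.016]
contact_force: [-0.0, 0.3, -3.2]
grip_width: 0.052
yaw -90.35403186597301 tilt 0.6199417945727188 M [ 0.04014189 -0.0183364  -0.04432694] F [-0.01815901  0.34590475 -3.172132  ] j7 -1.7128828207661968 w 0.05202017162836051 d [-0.2652912   0.01762737  0.81739613]
```

View pics/z6.png

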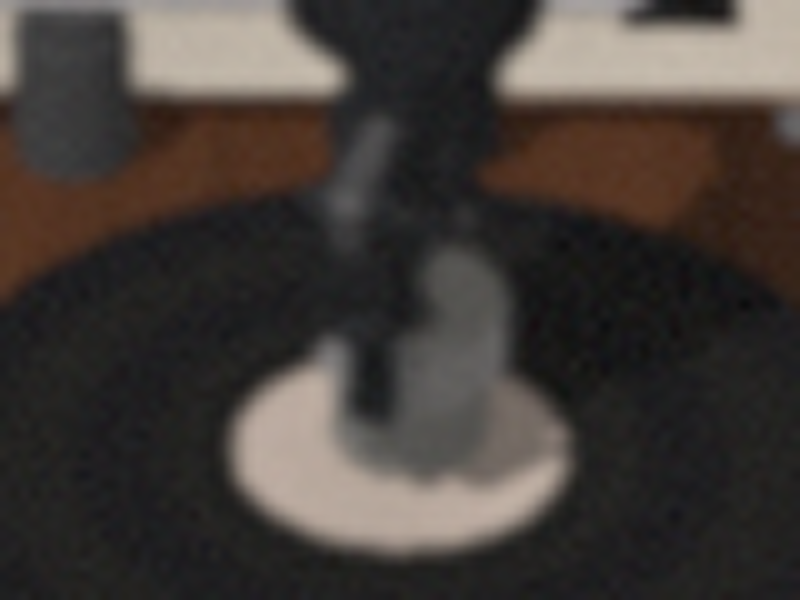

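It rose 6 mm with only the clamp's weight (3.2 N) on the wrist, so it's free. Now lifting straight up.

```bash
python3 -m pendant '0 0 -0.6 0;0 0 -0.8 0;0 0 -1 0;0 0 -1 0;0 0 -1 0' ; python3 st.py;  python3 -m pendant '0 0 -1.2 0;0 0 -1.2 0;0 0 -1.2 0;0 0 -0.8 0;0 0 -0.4 0;0 0 0 0;0 0 0 0;0 0 0 0'; python3 st.py
python3 - <<'E'
from bench import r
import cv2
S=r.grab_frame("side");T=r.grab_frame("top")
b=S["color"][115:235,214:374,::-1];a=T["color"][152:272,235:395,::-1]
cv2.imwrite('pics/z7.png',cv2.hconcat([cv2.resize(a,(400,300),interpolation=2),cv2.resize(b,(400,300),interpolation=2)]))
cv2.imwrite('pics/s7.png',S["color"][:,:,::-1])
E
```

```text
clock: 7.35
tcp_pos: [0.5341, -0.0346, 0.1439]
orientation: [2.211, -2.223, 0.011]
contact_force: [-0.3, -0.1, -2.9]
grip_width: 0.0524
yaw -90.28551131066189 tilt 0.5394547942585537 M [-0.00204383 -0.00187095  0.03120265] F [-0.25750723 -0.09447784 -2.9256815 ] j7 -1.6976308026111298 w 0.05235871415093438 d [-0.26355899 -0.18989277  5.39239096]
clock: 8.02
tcp_pos: [0.5338, -0.0353, 0.2019]
orientation: [2.212, -2.226, 0.018]
contact_force: [-0.2, -0.1, -3.2]
grip_width: 0.0525
yaw -90.35827125112394 tilt 0.6860274051977292 M [ 0.01525766  0.05280154 -0.01006209] F [-0.19607138 -0.12604745 -3.19689831] j7 -1.6837876473020894 w 0.052462570728207765 d [-0.40115184 -0.15394603 11.18851509]
```

View pics/z7.png

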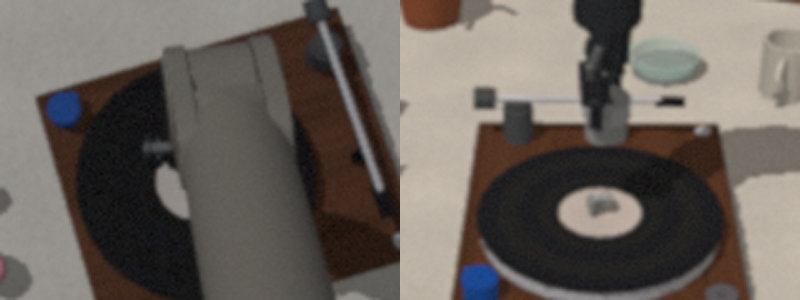

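View pics/s7.png

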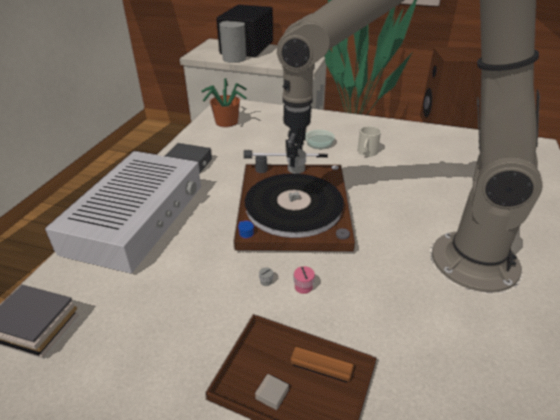

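The clamp is in the fingers (side pixel about (297,160)), upright, with the bare spindle boss below it at (293,197). The tonearm and bystanders haven't moved. I'll let it settle, check it's still, and hand in.

```bash
python3 -m pendant '0 0 0 0;0 0 0 0;0 0 0 0;0 0 0 0;0 0 0 0;0 0 0 0'; python3 st.py
python3 - <<'E'
from bench import r
import numpy as np
print(np.abs(r.get_obs()["qvel"]).max()); print(r.hand_in())
E
```

```text
clock: 8.62
tcp_pos: [0.5323, -0.0352, 0.1992]
orientation: [2.21, -2.223, 0.012]
contact_force: [0.7, 0.2, -3.5]
grip_width: 0.0523
yaw -90.33603050004865 tilt 0.6042789407327709 M [ 0.05515704 -0.01589891  0.02454166] F [ 0.71420611  0.19418624 -3.45682846] j7 -1.683837346233521 w 0.05231914860872738 d [-0.38980212 -0.36048222 10.9181167 ]
0.0015536776520028131
the job is handed in; nothing more can be done
None
```

The clamp is off the spindle and held in the fingers about 107 mm above the record. I handed the job in at 8.6 s of the 38 s allowed; no verdict is reported.

I gripped it at 80 N across the knurl. The first way I tried, clockwise seen from above, was the loosening way, so I never needed the other. It turned 78° with almost no moment. A gentle test lift then rose 6 mm with only the clamp's weight (about 3.2 N) on the wrist, so I lifted it straight up.

Last checks:
- **Position:** the tool is within about 5 mm of my estimate of the spindle axis.
- **Upright and still:** the tool's tilt is 0.6° and the joints are practically at rest.
- **Held:** the pull on the wrist is about 3.5 N, in line with the clamp's weight.
- **Surroundings:** in the picture taken after the lift, the tonearm and bystanders look where they were.

- **Turn not seen directly:** the gripper hid the rib, so the clamp's turn is inferred from the tool's angle, the near-zero moment and the free lift.
- **Grip width:** it read 52 mm against the stated 54 mm.

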